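Raise the bench scanner over the parcel label and hold it up

ROBOT

A 7-joint arm with a two-finger parallel gripper is mounted at the origin on the work surface. World frame = base frame: x ahead of the robot, y to its left, z up, the work surface at z = 0. Lengths are in m, angles in rad, forces in N, time in s.
With the tool pointing down it reaches from about 0.4 to 0.85 m from the base axis. Payload 4.5 kg.
Tool frame: the origin (TCP) lies midway between the tips of the shut fingers; the grasp point (between the pads) lies 19 mm behind it; z points along the fingers, y is the line along which they close (so a half turn about z gives the same grasp; the last joint's range is limited). The gripper opens to 88 mm and grips with 3 to 60 N. Pads are 18 mm wide; open, the fingers measure 123 mm over their backs; the gripper's body (75 mm by 187 mm) begins 45 mm behind the grasp point.
Start: joints at [-1.184, 0.689, -0.195, 1.565, 0.157, 0.902, -0.215], TCP at [0.216, 0.587, 0.239] pointing down, gripper open.
Joint ranges: [-3.01, 3.01], [-0.46, 2.08], [-1.47, 1.51], [0.13, 2.56], [-1, 4.14], [0.04, 2.09], [-2.66, 2.66]. Speed limits (rad/s): [2.57, 2.57, 3.14, 3.14, 3.14, 3.14, 3.14].

INTERFACE

Orientations are given as a unit quaternion [x, y, z, w].
In Python, from plant import r gives the robot as it stands.
- The arm moves only by the tool carry_out, never from a script. Its argument "plan" is a list of rows, each an object with "rot": the turn, a rotation vector about the tool's x, y, z in rad, a list of three; "xyz": the shift along the tool's x, y, z in m, a list of three; "grip": the closure in counts, from 0 (fully open) to 255 (shut). In form: [{"rot": [wx, wy, wz], "xyz": [dx, dy, dz], "grip": grip}, ...]. A call has 1 to 8 rows; each row is the pose to reach, as a shift and turn from the pose commanded when the call began, along the tool's axes at that moment; what a row does not reach only later rows make up. A row lasts 1/12 s, in which the tool goes at most 41.7 mm and 7.16 degrees, less where a joint would pass 70% of its speed; a pose out of reach is approached as far as the arm can. A call with a gripper value outside its range is refused whole. The fingers move at their own pace and stop on an object; "squeeze" is the grip in N (left out, the last holds). Time passes only in rows, so rows that repeat a pose let the fingers close. It gives the time, the measured TCP pose, the force, the opening and the grip force at its end, in the units of the state.
- r.get_state(): the state, without advancing time (a new reading comes with each control period).
- r.snapshot(name): name is "scene" or "top" or "wrist"; returns the picture (400x640x3 uint8, red, green, blue); there is no depth.
- r.camera_params(name): a dict with "fx", "fy", "cx", "cy" (pixels), "position" and "attitude" of the camera in the world; the wrist camera has in their place "hand_eye" (4x4, takes a point from camera to tool coordinates, whose origin is the TCP and whose axes are the flange's). Camera axes: x right, y down, z forward; pixel columns grow to the right and rows downward; lengths in m; the calibration is good to about 2 mm. A picture is of the moment at which its call begins: read the wrist's pose just before it. camera_params takes no time and is no camera call.
- r.finish_job(): hands the job in; it is judged then, once.
The state is a dict: "clock": time; "q": joint angles; "qd": joint speeds; "joint_torque": joint torques, N m; "tool_pos": TCP position; "eef_rot": TCP orientation; "contact_force": force on the tool from outside, world axes, zero at the start; "moment": the same for the moment, N m; "opening": opening from 0.0 (shut) to 1.0 (fully open); "finger_force": force on a finger pad.
Only numpy, scipy, OpenCV 4.12 (cv2) and the standard library are available. Lean on these libraries where they do the work, as an engineer would, in place of code of your own. Each camera call takes 0.05 s, during which the arm holds its last target. There are 200 camera calls.

TASK

The bench scanner on its telescopic mast is turned aside and sits too low to read the label of the parcel on the scale. Swing the scanner round over the middle of the label, squeeze in the red button on the mast's grip and, keeping it squeezed, pull the mast up past its first stop all the way to the second, topmost stop; that stop has no catch, so finish still gripping the mast and holding it fully up for the reading. Do not shift the parcel or the things lying about.

Things in the scene. Friction and masses are not known exactly. Their poses are not given: they have to be found in the camera images.
- grip (a point): Centre of the black squeeze grip on top of the mast, 194 mm up while the mast is down: a block 40 mm (x) by 32 mm (y), reaching 26 mm above and 28 mm below this point; under it a clamp of 38 mm diameter (top 30 mm below). Turns and rises with the mast: x along the scanner arm, the red button is on the -y side, z up; this point is on the axis the mast turns about.
- button (a point): Middle of the red button's face on the grip's -y side (20 mm wide, 26 mm tall, centred at grip height), 6 mm proud when out, spring 3 N (out) to 6 N (in), 5 mm travel inwards (+y of grip). Squeeze it with fingers across the grip's y sides, one on the button, one on the plain side: then 33 mm across. Keep it in while pulling; a grip of 20 to 40 N does both.
- window (a point): Middle of the dark red window under the white scanner head (46 x 70 x 40 mm) at the end of the arm, 168 mm from the mast's axis along the grip's x and 68 mm below grip; looks straight down. With the mast down it is 126 mm above the bench, 32 mm above the label.
- label (a point): Middle of the white label (76 x 106 mm, black bars) on top of the parcel, 94 mm above the bench. Parcel: brown carton 118 x 160 x 48 mm, loose on the fixed bench scale (180 x 200 mm, 45 mm high). The label's middle is 155 to 185 mm from the mast's axis.
- swivel (a joint): Turn of the whole mast (sleeve, arm, scanner, grip) on its fixed round foot (124 mm diameter), rad, counter-clockwise from above positive; light friction 0.06 N m, turns with the button in or out and stays where left. Range -1.7 to 1.7; starts at 0.5 to 1.15, the label lies within about 0.3 of 0.
- column (a joint): How far the mast is pulled up, m: 0 down, 0.050 first stop, 0.100 second stop (end of travel). Button out, a catch locks it at 0 and at the first stop; at the second nothing catches and the mast (0.4 to 0.7 kg, 5 to 8 N to lift) slides back to the first stop if let go. Two black rings on the steel tube come out of the sleeve (42 mm across), one at each stop.
- release (a joint): Travel of the red button: 0 out, 0.005 m fully in; the catch is free from about 0.004.
- tape: Roll of brown tape lying flat, 100 mm diameter, 48 mm high, loose; leave alone. Origin under its centre.
- marker: Black marker pen with blue cap lying down, 125 mm long, 18 mm thick, loose; leave alone. Origin under its middle.
- carton: White product carton 62 x 62 x 85 mm high, loose; leave alone. Origin under its centre.
- labels: Roll of white labels standing on its flat side, 80 mm diameter, 56 mm high, loose; leave alone. Origin under its centre.
- cutter: Yellow carton cutter lying down, 130 x 26 x 16 mm, loose; leave alone. Origin under its middle.
- cups: White plastic pot with lid, 72 mm diameter, 62 mm high, loose; leave alone. Origin under its centre.
There are look-alikes about, which are no part of the job. Of the things that look like the part that bears label, the largest one is meant.

How it is judged:
On the way, in this order (a step that is already met when the one before it is completed fails the run):
1. the red button is squeezed in, with the mast still down or at its first stop (value of joint release above 0.0037 m and value of joint column below 0.06 m), for 0.05 s.
2. the mast is pulled up to its second stop (value of joint column above 0.095 m), for 0.1 s.
At the end, for the whole second after the job is handed in: The mast is at its second stop (at least 95 of 100 mm out), still, and held there by the gripper (fingers press on its grip with over 2 N); seen from above the scanner window is within 25 mm of the middle of the label; the parcel is within 15 mm of where it was (value of joint column above 0.095 m and contact force between the fingers and column above 2 N and horizontal distance between window and label below 0.025 m and linear speed of column below 0.03 m/s and distance of label from where it was at the start of the episode below 0.015 m); the arm keeps its last pose, push and grip.
It fails at once if the parcel is shifted or knocked (distance of label from where it was at the start of the episode above 0.02 m or angle between label's own z axis and vertical above 0.2 rad).
It fails at once if a thing lying about is shifted (distance of any of tape, marker, carton, labels, cutter, cups from where it was at the start of the episode above 0.02 m).
It also fails if it takes over 32 s, if anything falls off the work surface, if the arm or the gripper's body presses on something with over 40 N, if the wrist force passes 120 N, or if a joint passes its speed limit or range.

## Working session

There is one attempt and no reset: what is moved stays moved. The work goes in short steps, Python scripts to look and compute and a tool call to move; the robot and the scene stay as the last step left them, time stands still between calls to the robot, and variables do not carry over. Pictures are saved under pics/ and viewed, at most 10 in all, crops included, and the job is handed in when it is done.

Besides the shell and the picture viewer there is one more tool, called after "Request:" as name([rows], argument=value, ...), one row to a line, values as JSON. carry_out: Moves the arm, as the interface text tells. Its arguments: {"type":"object","properties":{"plan":{"type":"array"},"squeeze":{"type":"number"}},"required":["plan"]}

```bash
mkdir -p pics; ls
python3 - <<'E'
from plant import r
import cv2
print(r.get_state())
for n in("scene","top"):
    print(n,r.camera_params(n))
    cv2.imwrite(f"pics/{n}0.png",r.snapshot(n)[:,:,::-1])
print(r.camera_params("wrist"))
E
```

```text
pics
{'clock': 0.0, 'q': array([-1.18420006,  0.69000495, -0.19456672,  1.56632956,  0.15731731,
        0.90249412, -0.21507195]), 'qd': array([ 0.00145367,  0.00056333, -0.0002147 ,  0.00146514,  0.00068502,
        0.00130145, -0.00016729]), 'joint_torque': array([ 7.13092759e-04, -5.27567053e+01, -1.26734544e+00, -1.53426379e+01,
       -5.27987466e-02,  6.50650560e-03,  1.67396320e-04]), 'tool_pos': array([0.21575816, 0.58590921, 0.23790214]), 'eef_rot': array([ 1.75404872e-01,  9.84495955e-01, -9.13240666e-04, -1.06764386e-04]), 'contact_force': array([ 0.25485289,  0.56551243, -0.08289265]), 'moment': array([-0.0787066 ,  0.01615081,  0.02115562]), 'finger_force': 0.0, 'opening': 1.000443738029286}
scene {'fx': 433.67053639010425, 'fy': 433.67053639010425, 'cx': 316.1049653035406, 'cy': 203.5156481721502, 'position': array([ 1.3211025 , -0.38677242,  0.88296406]), 'attitude': array([ 0.76481815,  0.50593354, -0.22666126, -0.32819068])}
top {'fx': 436.73625683966355, 'fy': 436.73625683966355, 'cx': 318.39666838101596, 'cy': 200.18078153208552, 'position': array([ 0.34677854, -0.05759471,  1.26551365]), 'attitude': array([-0.7016229 ,  0.70549071, -0.06942659,  0.07202852])}
{'fx': 283.38603547205224, 'fy': 283.38603547205224, 'cx': 319.20115747777686, 'cy': 200.35145844457898, 'hand_eye': array([[ 7.46238119e-04, -9.65795762e-01, -2.59302892e-01,
         6.66835512e-02],
       [ 9.99999135e-01,  1.00158295e-03, -8.52621011e-04,
         5.09777915e-04],
       [ 1.08317111e-03, -2.59302031e-01,  9.65795674e-01,
        -1.45167859e-01],
       [ 0.00000000e+00,  0.00000000e+00,  0.00000000e+00,
         1.00000000e+00]])}
```

View pics/top0.png

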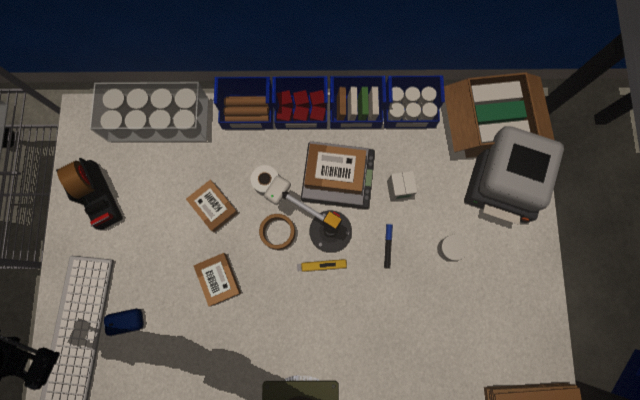

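View pics/scene0.png

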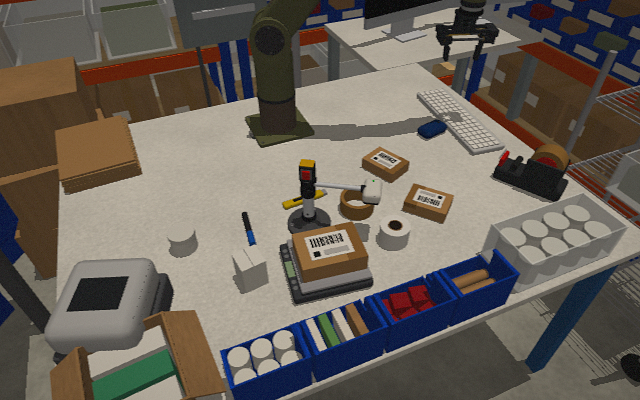

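The top view shows three labelled parcels: (211,205), (217,279) and (336,167). The largest is the one at (336,167), and it is also the only one on the scale. The mast grip is near (332,222) and the scanner head near (277,188), beside the label roll at (265,178). I'll enlarge both views to confirm.

Run:
```python
import cv2,numpy as np
a=cv2.imread("pics/top0.png")[135:260,240:390]
b=cv2.imread("pics/scene0.png")[145:295,270:420]
a=cv2.resize(a,None,fx=5,fy=4.8,interpolation=3)if 0 else cv2.resize(a,None,fx=4,fy=4,interpolation=cv2.INTER_CUBIC)
b=cv2.resize(b,None,fx=4,fy=4,interpolation=cv2.INTER_CUBIC)
cv2.imwrite("pics/top_c.png",np.clip(a*1.5,0,255));cv2.imwrite("pics/scene_c.png",np.clip(b*1.4,0,255))
```

```text
[ WARN:0@0.026] global loadsave.cpp:1063 imwrite_ Unsupported depth image for selected encoder is fallbacked to CV_8U.
```

View pics/top_c.png

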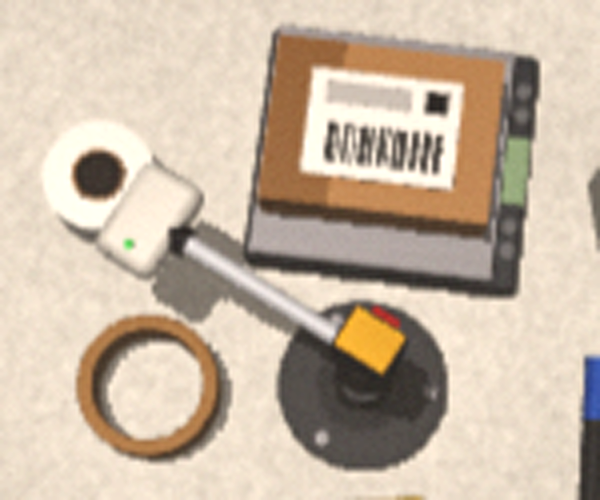

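View pics/scene_c.png

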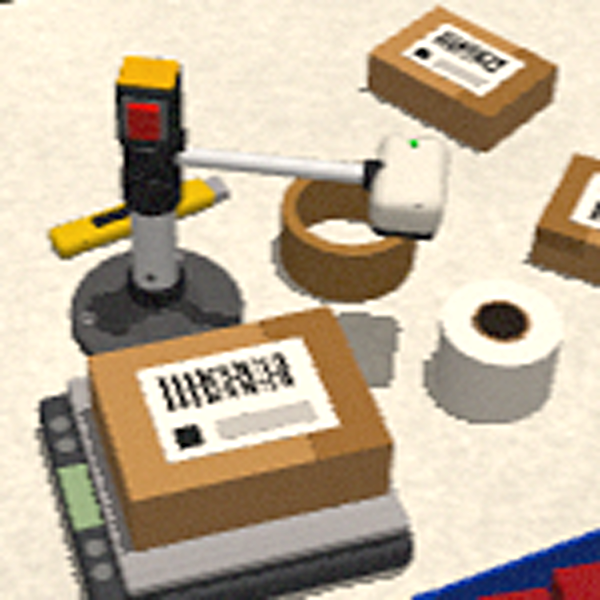

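The crops confirm the parcel on the scale as the largest one, with label corners in the top view crop at (312,68),(464,84),(452,190),(302,172). The orange grip top is at (370,340) in that crop, and the red button is on its upper right side. Next I triangulate.

```bash
cat > h.py <<'E'
import numpy as np
from scipy.spatial.transform import Rotation as R
def ray(p,c,pose=None):
    d=np.array([(p[0]-c["cx"])/c["fx"],(p[1]-c["cy"])/c["fy"],1.])
    if pose is not None:
        pos,q=pose;H=c["hand_eye"];Rt=R.from_quat(q).as_matrix()
        return Rt@H[:3,3]+pos,Rt@H[:3,:3]@d
    return c["position"],R.from_quat(c["attitude"]).as_matrix()@d
def tri(rays):
    A=0;b=0
    for o,d in rays:
        d=d/np.linalg.norm(d);P=np.eye(3)-np.outer(d,d);A=A+P;b=b+P@o
    x=np.linalg.solve(A,b);return x,[np.linalg.norm(np.cross(x-o,d/np.linalg.norm(d))) for o,d in rays]
def atz(o,d,z): return o+d*(z-o[2])/d[2]
E
python3 - <<'E'
from plant import r
from h import *
ct=r.camera_params("top");cs=r.camera_params("scene")
T=lambda x,y:ray((240+x/4-.4,135+y/4-.4),ct)
S=lambda x,y:ray((270+x/4-.4,145+y/4-.4),cs)
np.set_printoptions(precision=4,suppress=True)
for n,t,s in(("label",(382,128),(237.6,397.5)),("griptop",(370.5,340),(150.5,73)),("led",(129,243),(414,143)),("button",(387,316),(143,120))):
    print(n,*tri([T(*t),S(*s)]))
g=[atz(*T(*p),.22) for p in((358,306),(406,337),(382,374),(335,344))]
for i in range(4): d=g[(i+1)%4]-g[i];print(g[i],np.linalg.norm(d),np.arctan2(d[1],d[0]))
a,b=atz(*T(335,328),.16),atz(*T(185,238),.16);print("arm",a,b,np.arctan2(*(b-a)[1::-1]))
l=[atz(*T(*p),.094) for p in((312,68),(464,84),(452,190),(302,172))];print("label",np.mean(l,0))
print(atz(*T(362,385),.05), "foot",atz(*T(363,384),.015))
for n,t,z in(("tape",(149,386),.048),("roll",(97,176),.056)):print(n,atz(*T(*t),z))
E
```

```text
label [ 0.6803 -0.0994  0.0938] [np.float64(0.0014891192969734095), np.float64(0.0014891192969734824)]
griptop [ 0.512  -0.0857  0.218 ] [np.float64(0.0020130593227242434), np.float64(0.0020130593227242486)]
led [0.5842 0.0669 0.1651] [np.float64(0.0011600331643879585), np.float64(0.001160033164387933)]
button [ 0.5299 -0.0975  0.1975] [np.float64(0.0010936881158106063), np.float64(0.0010936881158106456)]
[ 0.5319 -0.0801  0.22  ] 0.034675867891894446 -2.1582692761736775
[ 0.5127 -0.109   0.22  ] 0.02691872122257445 2.5589615939909613
[ 0.4902 -0.0942  0.22  ] 0.0336901172991041 0.991584618595761
[ 0.5087 -0.066   0.22  ] 0.027219662993414266 -0.5464161903959721
arm [ 0.5283 -0.0666  0.16  ] [0.5879 0.0302 0.16  ] 1.018594258325654
label [ 0.6796 -0.1011  0.094 ]
[ 0.5059 -0.0861  0.05  ] foot [ 0.5112 -0.0876  0.015 ]
tape [0.5063 0.0633 0.048 ]
roll [0.6563 0.1017 0.056 ]
```

Measured positions:
- Mast axis at (0.511, -0.086), grip top z 0.218, which agrees with 0.220.
- Label at (0.680, -0.100, 0.094), 0.170 m from the axis, which is inside the stated range.
- The arm now points at about 1.01 rad and the label lies at about -0.085 rad.

First I move above the grip, with tool y along the grip's y (yaw -0.56).

Request:
carry_out([
  {"rot": [0,0,0.1],"xyz": [0,0,-0.04],"grip": 0},
  {"rot": [0,0,1.78],"xyz": [-0.509,-0.529,-0.07],"grip": 0},
  {"rot": [0,0,1.78],"xyz": [-0.509,-0.529,-0.07],"grip": 0},
  {"rot": [0,0,1.78],"xyz": [-0.509,-0.529,-0.07],"grip": 0},
  {"rot": [0,0,1.78],"xyz": [-0.509,-0.529,-0.07],"grip": 0},
  {"rot": [0,0,1.78],"xyz": [-0.509,-0.529,-0.07],"grip": 0},
  {"rot": [0,0,1.78],"xyz": [-0.509,-0.529,-0.07],"grip": 0},
  {"rot": [0,0,1.78],"xyz": [-0.509,-0.529,-0.07],"grip": 0},
])

```text
clock: 0.77
tool_pos: [0.3332, 0.3176, 0.2906]
eef_rot: [0.619, 0.786, -0.0, -0.0]
contact_force: [1.5, -0.5, -0.4]
opening: 1.001
finger_force: 0.0
```

```bash
cat > go.py <<'E'
import sys
from plant import r
from h import *
np.set_printoptions(precision=4,suppress=True)
def to(p,yaw):
    s=r.get_state();M=R.from_quat(s["eef_rot"])
    c,n=np.cos(yaw),np.sin(yaw) # tool y at yaw, z down
    y=np.array([c,n,0]);z=np.array([0,0,-1.]);W=R.from_matrix(np.c_[np.cross(y,z),y,z])
    print("t",s["clock"],"pos",s["tool_pos"],"yaw",np.arctan2(*M.as_matrix()[1::-1,1]),"F",s["contact_force"],"M",s["moment"],"open",s["opening"],s["finger_force"])
    print("xyz",M.inv().apply(np.array(p)-s["tool_pos"]),"rot",(M.inv()*W).as_rotvec(),"q",s["q"])
if __name__=="__main__": a=list(map(float,sys.argv[1:]));to(a[:3],a[3])
E
python3 go.py .511 -.086 .30 -.56
```

```text
t 0.7667 pos [0.3332 0.3176 0.2906] yaw 0.23712390674804787 F [ 1.4781 -0.4955 -0.3974] M [-0.049   0.0227 -0.0334] open 1.001092881549804 0.0
xyz [-0.434   0.078  -0.0094] rot [-0.0002  0.0002  0.7971] q [-0.9069  0.4014  0.0657  1.9797 -0.0373  0.7619 -0.5823]
```

Request:
carry_out([
  {"rot": [0,0,0.8],"xyz": [-0.43,0.08,-0.01],"grip": 0},
  {"rot": [0,0,0.8],"xyz": [-0.43,0.08,-0.01],"grip": 0},
  {"rot": [0,0,0.8],"xyz": [-0.43,0.08,-0.01],"grip": 0},
  {"rot": [0,0,0.8],"xyz": [-0.43,0.08,-0.01],"grip": 0},
  {"rot": [0,0,0.8],"xyz": [-0.43,0.08,-0.01],"grip": 0},
  {"rot": [0,0,0.8],"xyz": [-0.43,0.08,-0.01],"grip": 0},
  {"rot": [0,0,0.8],"xyz": [-0.43,0.08,-0.01],"grip": 0},
  {"rot": [0,0,0.8],"xyz": [-0.43,0.08,-0.01],"grip": 0},
])

```text
clock: 1.43
tool_pos: [0.4712, 0.0145, 0.2982]
eef_rot: [0.875, 0.485, -0.0, -0.0]
contact_force: [0.8, -0.1, 0.5]
opening: 0.998
finger_force: 0.0
```

```bash
python3 go.py .511 -.086 .30 -.56
```

```text
t 1.4333 pos [0.4712 0.0145 0.2982] yaw -0.558914194618941 F [ 0.8334 -0.1119  0.5054] M [-0.0306  0.059   0.0002] open 0.9983121750078285 0.0
xyz [-0.0641  0.087  -0.0019] rot [-0.0004  0.0003  0.0011] q [-0.3397  0.4209  0.3127  1.947  -0.1761  0.8002 -0.4883]
```

Request:
carry_out([
  {"rot": [0,0,0],"xyz": [-0.03,0.03,0],"grip": 0},
  {"rot": [0,0,0],"xyz": [-0.064,0.087,0],"grip": 0},
  {"rot": [0,0,0],"xyz": [-0.064,0.087,0],"grip": 0},
  {"rot": [0,0,0],"xyz": [-0.064,0.087,0],"grip": 0},
  {"rot": [0,0,0],"xyz": [-0.064,0.087,0],"grip": 0},
  {"rot": [0,0,0],"xyz": [-0.064,0.087,0],"grip": 0},
])

```text
clock: 1.93
tool_pos: [0.5104, -0.0829, 0.2977]
eef_rot: [0.874, 0.486, -0.0, -0.001]
contact_force: [-0.9, -0.2, 0.4]
opening: 1.001
finger_force: 0.0
```

Run:
```python
from plant import r
import cv2,numpy as np
s=r.get_state();cv2.imwrite("pics/w1.png",np.clip(r.snapshot("wrist")[:,:,::-1]*1.4,0,255).astype(np.uint8))
from go import to; to([.511,-.086,.175],-.56)
```

```text
t 1.9833 pos [ 0.5104 -0.0823  0.2979] yaw -0.5547768833985944 F [-0.2882  0.5839 -0.2191] M [-0.0916  0.0983  0.0391] open 0.9991068747782045 0.0
xyz [-0.0029  0.0027  0.1229] rot [-0.0019 -0.0004  0.0052] q [-0.1229  0.4852  0.304   1.8246 -0.1866  0.8612 -0.2843]
```

View pics/w1.png

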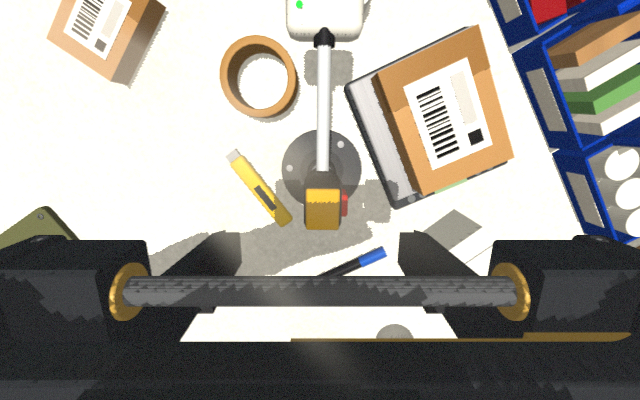

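The wrist view shows the scanner arm vertical in the image, from (322,170) to (324,40), so the yaw is right. The grip top is at (307..340, 190..229) with the red button on its right side.

Run:
```python
from plant import r
from h import *
c=r.camera_params("wrist");s=r.get_state();P=(s["tool_pos"],s["eef_rot"])
for p,z in(((323,209),.22),((322.5,190),.22),((323,229),.22),((324,40),.16),((322,170),.16),((450,113),.094)):print(p,atz(*ray(p,c,P),z))
from go import to; to([.511,-.086,.175],-.56)
```

```text
(323, 209) [ 0.51227719 -0.08423652  0.22      ]
(322.5, 190) [ 0.52030964 -0.07038016  0.22      ]
(323, 229) [ 0.50312562 -0.09914459  0.22      ]
(324, 40) [0.5870379  0.03449492 0.16      ]
(322, 170) [ 0.52396437 -0.06461534  0.16      ]
(450, 113) [ 0.68254163 -0.09545544  0.094     ]
t 1.9833 pos [ 0.5104 -0.0823  0.2979] yaw -0.5547768833985944 F [-0.2882  0.5839 -0.2191] M [-0.0916  0.0983  0.0391] open 0.9991068747782045 0.0
xyz [-0.0029  0.0027  0.1229] rot [-0.0019 -0.0004  0.0052] q [-0.1229  0.4852  0.304   1.8246 -0.1866  0.8612 -0.2843]
```

Three measurements agree: axis at about (0.511, -0.085), and the wrist view puts the label within 4 mm. Next I descend, check, then close.

Request:
carry_out([
  {"rot": [0,0,0],"xyz": [-0.002,0.002,0.035],"grip": 0},
  {"rot": [0,0,0],"xyz": [-0.002,0.002,0.06],"grip": 0},
  {"rot": [0,0,0],"xyz": [-0.002,0.002,0.085],"grip": 0},
  {"rot": [0,0,0],"xyz": [-0.002,0.002,0.11],"grip": 0},
  {"rot": [0,0,0],"xyz": [-0.002,0.002,0.123],"grip": 0},
  {"rot": [0,0,0],"xyz": [-0.002,0.002,0.123],"grip": 0},
  {"rot": [0,0,0],"xyz": [-0.002,0.002,0.123],"grip": 0},
])

```text
clock: 2.57
tool_pos: [0.5112, -0.0852, 0.1751]
eef_rot: [0.874, 0.486, -0.0, -0.001]
contact_force: [0.0, -0.4, 0.4]
opening: 1.003
finger_force: 0.0
```

```bash
python3 go.py .511 -.0855 .175 -.56
```

```text
t 2.5667 pos [ 0.5112 -0.0852  0.1751] yaw -0.5547488933576867 F [ 0.0341 -0.4367  0.3686] M [-0.0899  0.1203  0.0124] open 1.0027847099532678 0.0
xyz [-0.0003 -0.      0.0001] rot [-0.0017  0.0001  0.0053] q [-0.059   0.66    0.2219  1.9617 -0.263   0.5489 -0.2113]
```

Request:
carry_out([
  {"rot": [0,0,0],"xyz": [0,0,0],"grip": 255},
  {"rot": [0,0,0],"xyz": [0,0,0],"grip": 255},
  {"rot": [0,0,0],"xyz": [0,0,0],"grip": 255},
  {"rot": [0,0,0],"xyz": [0,0,0],"grip": 255},
  {"rot": [0,0,0],"xyz": [0,0,0],"grip": 255},
  {"rot": [0,0,0],"xyz": [0,0,0],"grip": 255},
  {"rot": [0,0,0],"xyz": [0,0,0],"grip": 255},
  {"rot": [0,0,0],"xyz": [0,0,0],"grip": 255},
], squeeze=32)

```text
clock: 3.23
tool_pos: [0.5127, -0.0874, 0.1754]
eef_rot: [0.874, 0.485, 0.001, 0.001]
contact_force: [2.9, -2.5, -3.1]
opening: 0.424
finger_force: 1.9
```

```bash
python3 go.py .511 -.0855 .175 -1.65
```

```text
t 3.2333 pos [ 0.5127 -0.0874  0.1754] yaw -0.557336900207947 F [ 2.9115 -2.4664 -3.1151] M [-0.4805 -0.4877  0.0146] open 0.42354550464465635 1.9300051499158144
xyz [ 0.0007 -0.0024  0.0004] rot [ 0.0021 -0.0018  1.0927] q [-0.0569  0.6601  0.2233  1.96   -0.263   0.5465 -0.2109]
```

Still closing (37 mm); I let the fingers finish.

Request:
carry_out([
  {"rot": [0,0,0],"xyz": [0,0,0],"grip": 255},
  {"rot": [0,0,0],"xyz": [0,0,0],"grip": 255},
  {"rot": [0,0,0],"xyz": [0,0,0],"grip": 255},
  {"rot": [0,0,0],"xyz": [0,0,0],"grip": 255},
  {"rot": [0,0,0],"xyz": [0,0,0],"grip": 255},
  {"rot": [0,0,0],"xyz": [0,0,0],"grip": 255},
], squeeze=32)

```text
clock: 3.73
tool_pos: [0.5112, -0.0865, 0.1753]
eef_rot: [0.874, 0.486, -0.0, -0.0]
contact_force: [-2.5, 1.1, 5.2]
opening: 0.359
finger_force: 32.0
```

```bash
python3 go.py .511 -.0855 .175 -1.65
```

```text
t 3.7333 pos [ 0.5112 -0.0865  0.1753] yaw -0.5568362637829561 F [-2.4955  1.1036  5.2301] M [0.1273 0.4587 0.0451] open 0.3587940425148686 31.97742808260955
xyz [ 0.0007 -0.0007  0.0003] rot [-0.0009  0.0005  1.0932] q [-0.0572  0.6597  0.2226  1.9615 -0.2633  0.5488 -0.2109]
```

Squeezed: 32 N at 32 mm, so the button is in. Next I swing by +1.09 about tool z, which is clockwise from above.

Request:
carry_out([
  {"rot": [0,0,0.04],"xyz": [0,0,0],"grip": 255},
  {"rot": [0,0,0.1],"xyz": [0,0,0],"grip": 255},
  {"rot": [0,0,0.17],"xyz": [0,0,0],"grip": 255},
  {"rot": [0,0,0.24],"xyz": [0,0,0],"grip": 255},
  {"rot": [0,0,0.31],"xyz": [0,0,0],"grip": 255},
  {"rot": [0,0,0.38],"xyz": [0,0,0],"grip": 255},
  {"rot": [0,0,0.45],"xyz": [0,0,0],"grip": 255},
  {"rot": [0,0,0.5],"xyz": [0,0,0],"grip": 255},
])

```text
clock: 4.4
tool_pos: [0.511, -0.0863, 0.1753]
eef_rot: [0.968, 0.253, -0.001, -0.001]
contact_force: [-3.2, 2.6, 6.1]
opening: 0.363
finger_force: 32.0
```

```bash
python3 go.py .511 -.086 .175 -1.65
```

```text
t 4.4 pos [ 0.511  -0.0863  0.1753] yaw -1.059670158267261 F [-3.1637  2.5704  6.1341] M [0.1153 0.5359 0.0103] open 0.36313850784084317 31.988556442956906
xyz [ 0.0001 -0.0002  0.0003] rot [-0.0011  0.0011  0.5903] q [-0.1425  0.6793  0.3667  1.9661 -0.4293  0.5735 -0.5443]
```

Request:
carry_out([
  {"rot": [0,0,0.06],"xyz": [0,0,0],"grip": 255},
  {"rot": [0,0,0.14],"xyz": [0,0,0],"grip": 255},
  {"rot": [0,0,0.22],"xyz": [0,0,0],"grip": 255},
  {"rot": [0,0,0.3],"xyz": [0,0,0],"grip": 255},
  {"rot": [0,0,0.39],"xyz": [0,0,0],"grip": 255},
  {"rot": [0,0,0.48],"xyz": [0,0,0],"grip": 255},
  {"rot": [0,0,0.55],"xyz": [0,0,0],"grip": 255},
  {"rot": [0,0,0.59],"xyz": [0,0,0],"grip": 255},
])

```text
clock: 5.07
tool_pos: [0.5108, -0.0859, 0.1754]
eef_rot: [0.999, -0.039, -0.001, -0.001]
contact_force: [-2.6, 3.5, 6.8]
opening: 0.361
finger_force: 32.0
```

Run:
```python
from plant import r
import cv2,numpy as np
from go import to; to([.511,-.086,.275],-1.65)
a=r.snapshot("top")[:,:,::-1][115:255,250:410];b=r.snapshot("scene")[:,:,::-1][130:290,260:400]
f=lambda a:cv2.resize(a,(int(a.shape[1]*400/a.shape[0]),400),interpolation=cv2.INTER_CUBIC)
cv2.imwrite("pics/m1.png",np.clip(np.hstack([f(a),f(b)])*1.4,0,255).astype(np.uint8))
```

```text
t 5.0667 pos [ 0.5108 -0.0859  0.1754] yaw -1.6493232575525865 F [-2.5988  3.5397  6.775 ] M [0.2432 0.7948 0.0173] open 0.361262401859357 31.988811475457624
xyz [-0.     -0.     -0.0996] rot [-0.0013  0.0018  0.0007] q [-0.2385  0.7143  0.5376  1.9709 -0.6133  0.6245 -0.9451]
```

View pics/m1.png

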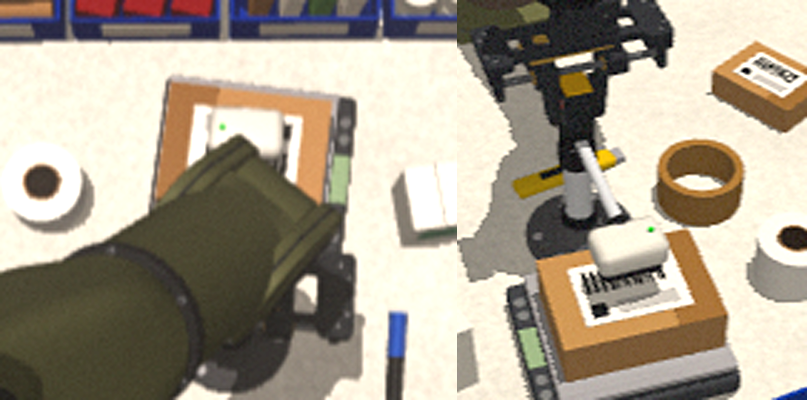

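The scanner head sits over the label on the scale parcel, and the things lying about are untouched. Next I lift, keeping the squeeze.

Request:
carry_out([
  {"rot": [0,0,0],"xyz": [0,0,-0.005],"grip": 255},
  {"rot": [0,0,0],"xyz": [0,0,-0.015],"grip": 255},
  {"rot": [0,0,0],"xyz": [0,0,-0.027],"grip": 255},
  {"rot": [0,0,0],"xyz": [0,0,-0.039],"grip": 255},
  {"rot": [0,0,0],"xyz": [0,0,-0.051],"grip": 255},
  {"rot": [0,0,0],"xyz": [0,0,-0.061],"grip": 255},
  {"rot": [0,0,0],"xyz": [0,0,-0.07],"grip": 255},
  {"rot": [0,0,0],"xyz": [0,0,-0.075],"grip": 255},
])

```text
clock: 5.83
tool_pos: [0.5108, -0.086, 0.2509]
eef_rot: [0.999, -0.038, -0.001, -0.001]
contact_force: [-1.4, 3.7, -5.3]
opening: 0.362
finger_force: 32.0
```

```bash
python3 go.py .511 -.086 .277 -1.65
```

```text
t 5.8333 pos [ 0.5108 -0.086   0.2509] yaw -1.6464667826473232 F [-1.4099  3.6689 -5.3054] M [0.5063 0.5951 0.0273] open 0.3621196472911369 31.994046012405306
xyz [ 0.0001 -0.     -0.0261] rot [-0.0013  0.0017  0.0035] q [-0.3095  0.6144  0.6493  1.8946 -0.5066  0.8042 -1.0326]
```

Request:
carry_out([
  {"rot": [0,0,0.005],"xyz": [0,0,-0.007],"grip": 255},
  {"rot": [0,0,0.005],"xyz": [0,0,-0.014],"grip": 255},
  {"rot": [0,0,0.005],"xyz": [0,0,-0.02],"grip": 255},
  {"rot": [0,0,0.005],"xyz": [0,0,-0.024],"grip": 255},
  {"rot": [0,0,0.005],"xyz": [0,0,-0.0265],"grip": 255},
  {"rot": [0,0,0.005],"xyz": [0,0,-0.0265],"grip": 255},
  {"rot": [0,0,0.005],"xyz": [0,0,-0.0265],"grip": 255},
])

```text
clock: 6.42
tool_pos: [0.5108, -0.086, 0.2756]
eef_rot: [0.999, -0.04, -0.001, -0.0]
contact_force: [-1.1, 4.6, -16.1]
opening: 0.361
finger_force: 32.0
```

Run:
```python
from plant import r
import cv2,numpy as np
from go import to; to([.511,-.086,.277],-1.65)
a=r.snapshot("wrist")[:,:,::-1];b=r.snapshot("scene")[:,:,::-1][100:290,240:410]
f=lambda a:cv2.resize(a,(int(a.shape[1]*400/a.shape[0]),400),interpolation=cv2.INTER_CUBIC)
cv2.imwrite("pics/m2.png",np.clip(np.hstack([a[:,150:590],f(b)])*1.4,0,255).astype(np.uint8))
```

```text
t 6.4167 pos [ 0.5108 -0.086   0.2756] yaw -1.6517037818473168 F [ -1.1301   4.6    -16.1397] M [ 0.4952  0.2547 -0.0438] open 0.3610842037397706 31.993888624710962
xyz [ 0.0002  0.     -0.0014] rot [-0.0006  0.003  -0.0017] q [-0.3311  0.585   0.6812  1.8623 -0.4744  0.8655 -1.0659]
```

View pics/m2.png

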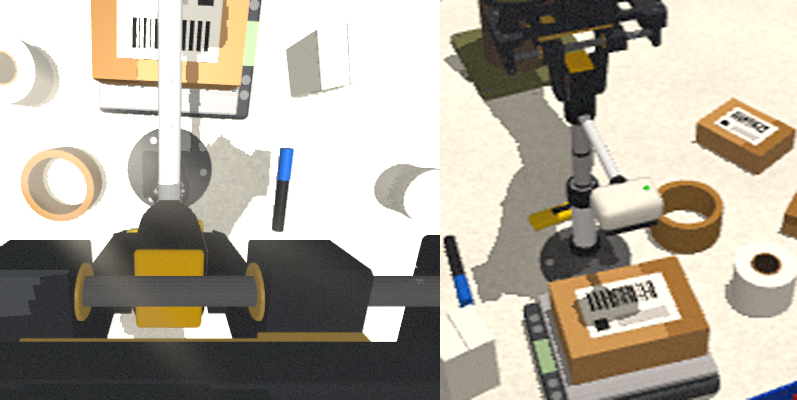

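Run:
```python
from plant import r
from h import *
cs=r.camera_params("scene")
L=atz(*ray((337.6,189),cs),.266);print("led",L)
a=-1.652+np.pi/2;u=np.array([np.cos(a),np.sin(a)]);v=np.array([-u[1],u[0]])
print("window by led",L[:2]-.019*v,"by geom",np.array([.511,-.086])+.168*u)
s=lambda x,y:atz(*ray((240+(x-440)/2.105-.3,100+y/2.105-.3),cs),.094)
print("label",np.mean([s(576,291),s(662,270),s(683,314),s(597,338)],0))
```

```text
led [ 0.68300266 -0.07971392  0.266     ]
window by led [ 0.68146148 -0.09865131] by geom [ 0.67844641 -0.09962723]
label [ 0.68007985 -0.0954878   0.094     ]
```

The wrist force rose only at the top, after 100 mm of travel, so the mast is at its second stop. The window is within about 5 mm of the label's middle. I let it settle and hand in.

Request:
carry_out([
  {"rot": [0,0,0],"xyz": [0,0,-0.001],"grip": 255},
  {"rot": [0,0,0],"xyz": [0,0,-0.001],"grip": 255},
  {"rot": [0,0,0],"xyz": [0,0,-0.001],"grip": 255},
  {"rot": [0,0,0],"xyz": [0,0,-0.001],"grip": 255},
])

```text
clock: 6.85
tool_pos: [0.5107, -0.086, 0.2758]
eef_rot: [0.999, -0.04, -0.002, -0.0]
contact_force: [1.2, 3.0, -27.6]
opening: 0.36
finger_force: 32.0
```

```bash
python3 go.py .511 -.086 .277 -1.65; python3 -c "
from plant import r
print(r.finish_job())"
```

```text
t 6.85 pos [ 0.5107 -0.086   0.2758] yaw -1.6517458713800794 F [  1.1804   2.9824 -27.5766] M [ 0.4312 -0.2138 -0.0833] open 0.3595466512409763 31.992026368388906
xyz [ 0.0003  0.     -0.0012] rot [-0.0002  0.0036 -0.0017] q [-0.3314  0.585   0.6815  1.8618 -0.4734  0.8664 -1.0669]
the job is handed in; nothing more can be done
None
```

I handed the job in at about 6.9 s, with the scanner about 5 mm or less from the label's middle by my measurement, the button squeezed at 32 N and the mast held against its second stop; the hand-in returned no verdict.

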